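# Snap a filter cassette shut in the bench squeezing pliers

## Robot

A 6-joint arm with a two-finger parallel gripper is mounted at the origin on the work surface. World frame = base frame: x ahead of the robot, y to its left, z up, the work surface at z = 0. Lengths are in mm, angles in rad, forces in N, time in s.
With the tool pointing down it reaches from about 275 to 1000 mm from the base axis. Payload 8.4 kg.
Tool frame: the origin (TCP) lies at the centre of the arm's flange, where the gripper is bolted on; the fingertips stand 173 mm ahead of it and the grasp point (between the pads) lies 155 mm ahead of it; z points along the fingers, y is the direction in which the jaws open and shut (so a half turn about z gives the same grasp; the last joint's range is limited). The gripper opens to 85 mm and grips with 20 to 120 N. Pads are 22 mm wide; open, the fingers measure 114 mm over their backs; the gripper's body (76 mm by 85 mm) begins 54 mm behind the grasp point. The pads swing forward as they close: fully open they stand 13 mm farther back than shut.
Start: joints at [1.242, 0.353, 1.633, -0, 1.155, -0.002], TCP at [200.633, 591.926, 404.681] pointing down, gripper open.
Joint ranges: [-2.63, 2.63], [-0.92, 2.1], [0.06, 2.66], [-1.3, 4.44], [0, 2.69], [-3.02, 3.02]. Speed limits (rad/s): [2.22, 2.22, 2.79, 3.14, 3.14, 3.14].

## Interface

Orientations are given as [roll, pitch, yaw] about the fixed x, y, z axes, in that order (R = Rz(yaw) Ry(pitch) Rx(roll)).
In Python, from rig import sense, grab_frame, camera_model, sign_off gives the robot as it stands. The module is installed in compiled form; this text tells all that it offers.
- The arm moves only by the tool step_arm, never from a script. Its argument "commands" is a list of rows, each a list of 3 entries, a list of its own where there are three numbers: the shift along the tool's x, y, z in mm, then the turn about the tool's z in rad, then the opening, from 0 (shut) to 1 (fully open). A call has 1 to 20 rows; each row shifts and turns the pose as measured when the row begins, along the tool's axes as they then stand; what a row does not reach is not made up. A row lasts 1/8 s, in which the tool goes at most 62.5 mm and 10.7 degrees, less where a joint would pass 70% of its speed; a pose out of reach is approached as far as the arm can. A call with a gripper value outside its range is refused whole. The fingers move at their own pace and stop on an object; "force" is the grip in N (left out, the last holds). Time passes only in rows, so rows that do not move let the fingers close. It gives the time, the measured TCP pose, the force and the opening at its end, in the units of the state.
- sense(): the state, without advancing time (a new reading comes with each control period).
- grab_frame(name): name is "side" or "top" or "wrist"; returns the picture (420x560x3 uint8, blue, green, red); there is no depth.
- camera_model(name): a dict with "fx", "fy", "cx", "cy" (pixels), "R" (3x3) and "t" (3): a world point X has camera coordinates R X + t. Camera axes: x right, y down, z forward; pixel columns grow to the right and rows downward; lengths in mm; the calibration is good to about 2 mm. A picture is of the moment at which its call begins: read the wrist's pose just before it. camera_model takes no time and is no camera call; for the wrist camera it gives the pose at the moment of the call.
- sign_off(): hands the job in, once; it reports no verdict.
The state is a dict: "clock": time; "qpos": joint angles; "qvel": joint speeds; "joint_efforts": joint torques, N m; "eef_pos": TCP position; "tcp_rot": TCP orientation; "contact_force": force on the tool from outside, world axes, zero at the start; "wrist_torque": the same for the moment, N m; "opening": opening from 0.0 (shut) to 1.0 (fully open).
Only numpy, scipy, OpenCV 4.12 (cv2) and the standard library are available. Lean on these libraries where they do the work, as an engineer would, in place of code of your own. Each camera call takes 0.05 s, during which the arm holds its last target. There are 200 camera calls.

## Task

Lift the two-piece filter cassette off its small stand and lay it in the cradle between the jaws of the bench pliers, with its flat ends facing the jaws, and let it go. Then close the pliers by pushing the movable handle, steadily and never harder than about 16 N, until the resistance peaks and gives as the cover snaps fully home, and stop there. Let the handle spring back open and leave the closed cassette lying in the cradle, without disturbing the bottle, jar and beaker.

Things in the scene. Friction and masses are not known exactly. Their poses are not given: they have to be found in the camera images.
- cassette_mid (a point): Centre of the white plastic filter cassette: a drum 40 mm in diameter lying on its side, 38 mm long while loose (34 mm shut), 45 g: base and cover with a 4 mm gap between. The point is on the drum's axis, half-way along the loose length; y is the axis, from base end to cover end, z up. Grip it from above across its diameter. Either end may face either jaw.
- stand: Grey stand the cassette starts on, fixed; origin on the bench. Foot plate 70 x 60 x 12 mm with two low V rails that carry the drum, its centre 45 mm above the bench. The rails stay within 18 mm of the drum's centre line on either side, below its flanks.
- cover_end (a point): Centre of the cover's flat outer end face, on the drum's axis, 19 mm from the cassette's centre while loose, 14.8 mm when the cover is fully home. The snap needs about 22 N along the drum's axis: the cover stays put up to there, then gives way more and more easily, past about 3 mm pulls itself home and stays.
- seat (a point): Where the cassette's centre lies when it rests in the V cradle of the pliers, 45 mm above the bench. y is the closing line of the jaws (the drum's axis must lie along it, either way), z up, x towards the hinge; the handles run to -x. The fixed jaw's face is at y = -24 mm. The movable jaw's pad, while open, is at y = +26 to +46 mm: its set screw differs each time and is not reported.
- press: Fixed part of the bench pliers: grey base plate 12 mm thick, bolted arm with a rubber sleeve, V cradle like the stand's (rails from y = -23 to +20 mm). Origin on the bench under the seat, same axes. Beside the cradle fingers have 70 mm free in x on either side, but must stay within about 15 mm of the seat in y. The arms' tops are at most 65 mm above the bench.
- hinge (a point): Axis of the pliers' upright hinge, 45 mm above the bench, at x = +95 mm, y = +18 mm from the seat. The movable handle, an aluminium bar with a black rubber sleeve on its end, turns on it. The pad it carries is sprung: once it presses on something, the force at the sleeve grows by some 1.3 N per mm of sleeve travel, and steeply once the spring is used up (about 12 N). The other handle is bolted down and does not move.
- push (a point): Point on the outer flank of the movable handle's black rubber sleeve, 45 mm above the bench (sleeve: 25 to 65 mm high, 35 mm to each side along the handle), 217 mm from the hinge. Moves with the handle. Its y points squarely out of the flank, away from the other handle: push here against y, along an arc about the hinge. The space outside it is free.
- handle (a joint): Angle of the movable handle (rad): 0 open (a return spring, about 1 N at the sleeve, brings it there), growing as it closes, stop at 0.48. The hidden set screw decides where the pad meets the cassette (0.07 to 0.34) and where the snap comes (0.14 to 0.39). The snap takes about 10 to 13 N at the sleeve, then the force falls away suddenly; pushed on, it rises again.
- bottle: White reagent bottle with blue cap, 64 mm in diameter, 160 mm tall, a bystander; origin at its foot.
- jar: Amber jar with black cap, 56 mm in diameter, 85 mm tall, a bystander; origin at its foot.
- beaker: Glass beaker, 70 mm in diameter, 95 mm tall, a bystander; origin at its foot.
Not all that is in view belongs to the job. Leave any yellow look-alike of the part that bears cassette_mid alone.

How it is judged (in metres and radians):
On the way, in this order (a step that is already met when the one before it is completed fails the run):
1. the cassette lies in the cradle between the jaws, let go, its cover still loose (distance between cassette_mid and seat below 0.014 m and angle between the y axis of cassette_mid and the y axis of seat, either way round below 0.15 rad and x of cassette_mid in the frame of seat between -0.004 and 0.004 m and z of cassette_mid in the frame of seat below 0.004 m and contact force between cassette and the fingers below 0.2 N and distance between cassette_mid and cover_end above 0.0178 m), for 0.2 s.
2. the cover snaps home in the cradle while the handle is pressed closed (distance between cassette_mid and seat below 0.014 m and angle between the y axis of cassette_mid and the y axis of seat, either way round below 0.15 rad and contact force between cassette and the fingers below 0.2 N and distance between cassette_mid and cover_end below 0.0155 m and value of joint handle above 0.11 rad), for 0.04 s.
At the end, for the whole second after the job is handed in: The cassette lies let go in the cradle (centre within 14 mm of the seat and 4 mm across and in height, axis within 0.15 rad of the closing line), its cover home (end face within 15.5 mm of the cassette's centre point), and the handle is released and back open (below 0.04 rad) (distance between cassette_mid and seat below 0.014 m and angle between the y axis of cassette_mid and the y axis of seat, either way round below 0.15 rad and x of cassette_mid in the frame of seat between -0.004 and 0.004 m and z of cassette_mid in the frame of seat below 0.004 m and contact force between each of cassette, handle and the fingers below 0.2 N and distance between cassette_mid and cover_end below 0.0155 m and value of joint handle below 0.04 rad); the robot touches nothing.
It fails at once if the movable handle was pushed harder than 17 N (contact force between handle and the fingers above 17 N or contact force between handle and the arm above 17 N).
It fails at once if the bottle was moved or tipped (distance of bottle from where it was at the start of the episode above 0.02 m or angle between bottle's own z axis and vertical above 0.3 rad).
It fails at once if the jar was moved or tipped (distance of jar from where it was at the start of the episode above 0.02 m or angle between jar's own z axis and vertical above 0.3 rad).
It fails at once if the beaker was moved or tipped (distance of beaker from where it was at the start of the episode above 0.02 m or angle between beaker's own z axis and vertical above 0.3 rad).
It also fails if it takes over 67 s, if anything falls off the work surface, if the arm or the gripper's body presses on something with over 40 N, if the wrist force passes 120 N, or if a joint passes its speed limit or range.

## Working session

There is one attempt and no reset: what is moved stays moved. The work goes in short steps, Python scripts to look and compute and a tool call to move; the robot and the scene stay as the last step left them, time stands still between calls to the robot, and variables do not carry over. Pictures are saved under pics/ and viewed, about 8 in all and at most 12, crops included, and the job is handed in when it is done.

Besides the shell and the picture viewer there is one more tool, called after "Call:" in YAML: its name, and indented under it one key for each argument. step_arm: Moves the arm, as the interface text tells. Its arguments: {"type":"object","properties":{"commands":{"type":"array","items":{"type":"array"}},"force":{"type":"number"}},"required":["commands"]}

```bash
mkdir -p pics
python3 - <<'E'
from rig import *
import cv2,numpy as np
s=sense();print(s['clock'],s['eef_pos'],s['tcp_rot'],s['contact_force'],s['opening'])
for n in("top","side"):
    cv2.imwrite(f"pics/{n}1.png",grab_frame(n));m=camera_model(n);print(n,m)
E
```

```text
0.0 [200.56159687 591.70045522 403.99207515] [-3.14024744e+00  1.95754144e-05  2.81480758e+00] [-0.33426338 -0.41281229  0.19971719] 1.0019122799412379
top {'fx': 533.3181758445743, 'fy': 533.3181758445743, 'cx': 280.28656598657295, 'cy': 214.34297754627937, 'R': array([[ 0.0116896 , -0.99992707, -0.00303559],
       [-0.99792275, -0.01147372, -0.06339199],
       [ 0.06335254,  0.00377031, -0.99798409]]), 't': array([  23.46315225,  616.38872303, 1325.50513613])}
side {'fx': 544.4404839532117, 'fy': 544.4404839532117, 'cx': 276.2314980667638, 'cy': 216.994712289572, 'R': array([[ 0.80777603, -0.58946165,  0.00573202],
       [-0.41900086, -0.58096843, -0.69779221],
       [ 0.41465187,  0.5612581 , -0.7162773 ]]), 't': array([-479.81213404,  301.43491326, 1153.37081082])}
```

View pics/top1.png

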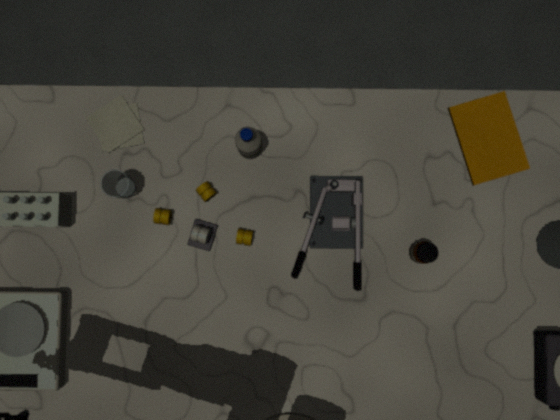

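View pics/side1.png

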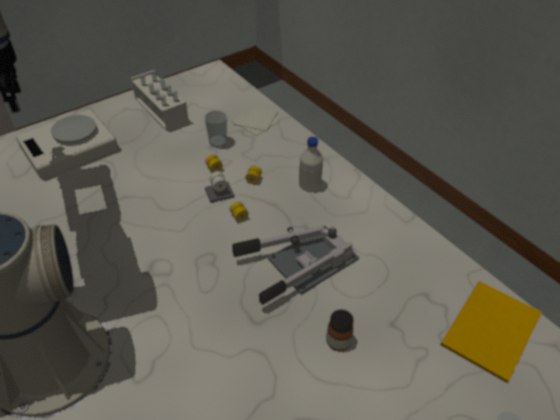

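Candidates for the cassette in the top view: the white drum on its stand at (201,233), and three yellow look-alikes at (162,216), (205,190) and (244,237). I choose the white one and check it in a crop. The pliers' seat is at about (341,224), the hinge at about (334,184), the movable sleeve at (299,263) and the bolted one at (357,276).

```bash
cat > h.py <<'E'
from rig import *
import cv2,numpy as np
def ray(n,u,v,z,m=None):
    m=m or camera_model(n);R,t=np.array(m['R']),np.array(m['t'])
    c=-R.T@t;d=R.T@np.array([(u-m['cx'])/m['fx'],(v-m['cy'])/m['fy'],1]);return c+d*(z-c[2])/d[2]
def proj(n,X,m=None):
    m=m or camera_model(n);p=np.array(m['R'])@np.array(X)+m['t'];return m['fx']*p[0]/p[2]+m['cx'],m['fy']*p[1]/p[2]+m['cy']
def br(im,g=1.8): return np.clip(im.astype(float)*g,0,255).astype(np.uint8)
E
python3 - <<'E'
from h import *
im=cv2.imread('pics/top1.png')
a=cv2.resize(br(im[205:265,170:270]),None,fx=4,fy=4,interpolation=2)
b=cv2.resize(br(im[165:300,280:380]),None,fx=4,fy=4,interpolation=2)
o=np.zeros((540,800,3),np.uint8);o[:240,:400]=a;o[:,400:]=b;cv2.imwrite('pics/crop1.png',o)
print('cass',ray('top',201,233,45),'seat',ray('top',341,224,45),'hinge',ray('top',334,184,60))
m=(im[:,:,:].max(2)<45)
for x0,x1 in((285,315),(345,370)):
    sub=m[245:300,x0:x1];c=np.argwhere(sub).mean(0)[::-1]+[x0,245];print(c,sub.sum(),ray('top',*c,65))
E
```

```text
cass [566.03789177 225.79926078  45.        ] seat [ 592.28096661 -119.7630665    45.        ] hinge [ 689.64244028 -100.49506242   60.        ]
[298.91402715 262.98642534] 221 [495.64227206 -16.06693646  65.        ]
[356.10074627 272.34328358] 268 [ 474.72197839 -154.59510452   65.        ]
```

View pics/crop1.png

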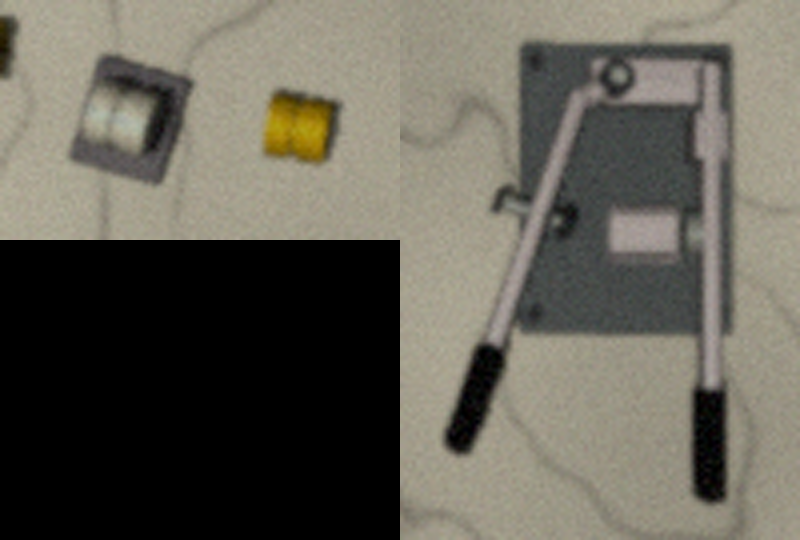

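The crop confirms it: the white drum sits on the grey stand at about pixel (200,233), with its axis about 15° clockwise from the image horizontal. The pliers' cradle is at (341,224) with its closing line along the image horizontal. Now I move above the cassette.

Call:
step_arm:
  commands:
    - [[-42, -21, 0], 0, 1]
    - [[-42, -21, 0], 0, 1]
    - [[-42, -21, 0], 0, 1]
    - [[-42, -21, 0], 0, 1]
    - [[-42, -21, 0], 0, 1]
    - [[-42, -21, 0], 0, 1]
    - [[-42, -21, 0], 0, 1]
    - [[-42, -21, 0], 0, 1]
    - [[-42, -21, 0], 0, 1]
    - [[-42, -21, 0], 0, 1]
    - [[-42, -21, 0], 0, 1]
    - [[0, 0, 0], 0.186, 1]
    - [[0, 0, 0], 0.186, 1]
    - [[0, 0, 0], 0.186, 1]
    - [[0, 0, 0], 0.186, 1]
    - [[0, 0, 0], 0.186, 1]
    - [[0, 0, 0], 0.186, 1]
    - [[0, 0, 0], 0.186, 1]
    - [[0, 0, 0], 0.186, 1]
    - [[0, 0, 0], 0, 1]
  force: 30

```text
clock: 2.6
eef_pos: [574.1, 210.9, 396.6]
tcp_rot: [-3.133, 0.009, 1.317]
contact_force: [0.3, 0.5, 0.7]
opening: 1.002
```

Run:
```python
from h import *
import json
s=sense();m=camera_model('wrist');im=grab_frame('wrist');cv2.imwrite('pics/w1r.png',im);cv2.imwrite('pics/w1.png',br(im))
print(s['clock'],s['eef_pos'],s['tcp_rot'],s['qpos']);print(proj('wrist',[566,226,45],m))
json.dump({k:np.array(v).tolist() for k,v in m.items()},open('w1.json','w'))
```

```text
2.6 [574.09040502 210.90062787 396.62278373] [-3.13312444  0.00932839  1.31673293] [ 0.35039989  0.34313357  1.66672397 -0.00314455  1.14400621  0.60582203]
(np.float64(268.85220626535784), np.float64(166.9530414529617))
```

View pics/w1.png

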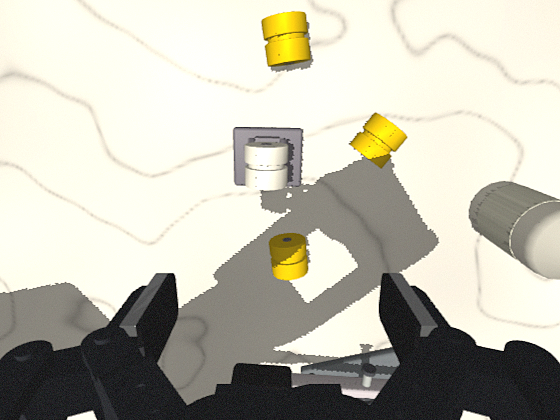

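The wrist view shows the white drum on the stand at about (267,165), columns 245 to 289, with its gap groove near row 166. The axis runs along the image vertical, so the gripper yaw already fits.

Run:
```python
from h import *
import json
m=json.load(open('w1.json'));im=cv2.imread('pics/w1r.png')
for u,v,z in((267,165,65),(245,175,50),(289,175,50),(235,128,12),(301,129,12),(235,186,12),(301,186,12)):print(u,v,z,ray('w',u,v,z,m).round(1))
g=im.max(2)
print(g[132:196:2,267]);print(g[175,238:298:2])
R=np.array(m['R']);print('cam',(-R.T@m['t']).round(1),R[2].round(3))
o=cv2.resize(im[120:200,225:310],None,fx=6,fy=6,interpolation=2);cv2.imwrite('pics/w1c.png',o)
```

```text
267 165 65 [566.6 231.9  65. ]
245 175 50 [543.2 225.2  50. ]
289 175 50 [582.5 215.1  50. ]
235 128 12 [540.8 265.9  12. ]
301 129 12 [603.8 248.6  12. ]
235 186 12 [523.7 209.   12. ]
301 186 12 [590.4 191.9  12. ]
[ 91  92  55  84  92  69  47  67 174 160 162 160 158 157 157 158 157  90
 165  95 163 160 158 157 158 158 159 157 157 119  72  76]
[ 83  85  82  81 118 133 141 143 153 158 159 159 160 162 161 158 154 149
 145 140 132 128 115 100  80  37  41  53  84  81]
cam [593.9 286.9 365.3] [-0.088 -0.303 -0.949]
```

View pics/w1c.png

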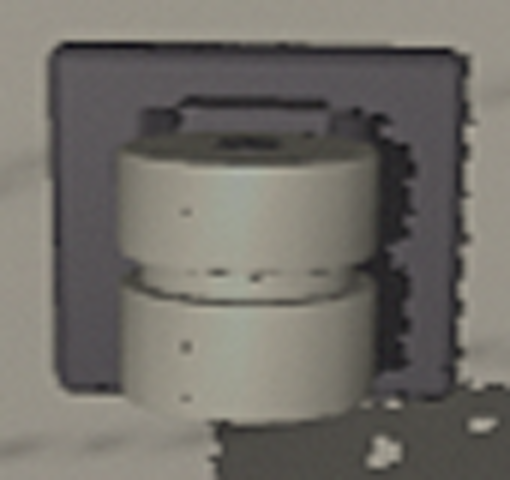

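Run:
```python
from h import *
import json
m=json.load(open('w1.json'))
a=ray('w',266.5,147.5,65,m);b=ray('w',266.5,190,65,m);print(a,b,np.linalg.norm(a-b),(a+b)/2,ray('w',266.5,164.5,65,m))
c=(a+b)/2
for z in (45,):
  p=[ray('w',u,v,z,m) for u,v in((244.8,148),(288,148),(245,187),(287.5,187))];print(np.mean(p,0),p)
s=sense();print(s['eef_pos'],s['tcp_rot'])
```

```text
[570.16019605 246.61330922  65.        ] [560.33476424 210.24041073  65.        ] 37.67660885332801 [565.24748015 228.42685997  65.        ] [566.32148153 232.40272017  65.        ]
[563.49170633 225.7729742   45.        ] [array([549.24878265, 248.4322815 ,  45.        ]), array([587.47020442, 238.59480604,  45.        ]), array([539.13350331, 213.02502074,  45.        ]), array([578.11433496, 203.03978852,  45.        ])]
[574.07768053 210.90244856 396.61004165] [-3.13308226  0.00939252  1.31928388]
```

Call:
step_arm:
  commands:
    - [[18, -10, 0], 0.01, 1]
    - [[0, 0, 40], 0, 1]
    - [[0, 0, 40], 0, 1]
    - [[0, 0, 40], 0, 1]
    - [[0, 0, 30], 0, 1]
    - [[0, 0, 20], 0, 1]
    - [[0, 0, 0], 0, 1]

```text
clock: 3.52
eef_pos: [567.4, 230.5, 221.9]
tcp_rot: [-3.134, 0.008, 1.341]
contact_force: [-0.6, -0.1, 0.2]
opening: 0.997
```

```bash
cat >> h.py <<'E'
from scipy.spatial.transform import Rotation as Rn
def tgt(P,yaw=None):
    "tool-axis shift bringing the grasp point to P"
    s=sense();R=Rn.from_euler('xyz',s['tcp_rot']).as_matrix();g=np.array(s['eef_pos'])+155*R[:,2]
    print('t',round(s['clock'],2),'tcp',np.round(s['eef_pos'],1),np.round(s['tcp_rot'],4),'grasp',g.round(1),'F',np.round(s['contact_force'],2),'op',round(s['opening'],3))
    print('shift',(R.T@(np.array(P)-g)).round(1))
E
python3 - <<'E'
from h import *
tgt([565,228.4,46])
E
```

```text
t 3.52 tcp [567.4 230.5 221.9] [-3.1341  0.0084  1.3408] grasp [565.9 229.5  66.9] F [-0.62 -0.14  0.16] op 0.997
shift [-1.1 -0.5 20.9]
```

Call:
step_arm:
  commands:
    - [[-1, -0.5, 11], 0.02, 1]
    - [[0, 0, 10], 0.012, 1]
    - [[0, 0, 0], 0, 1]
    - [[0, 0, 0], 0, 0]
    - [[0, 0, 0], 0, 0]
    - [[0, 0, 0], 0, 0]
    - [[0, 0, 0], 0, 0]
    - [[0, 0, 0], 0, 0]
    - [[0, 0, 0], 0, 0]
  force: 30

```text
clock: 4.65
eef_pos: [566.7, 230.2, 203.2]
tcp_rot: [-3.135, 0.006, 1.31]
contact_force: [0.2, -0.4, -0.6]
opening: 0.455
```

Run:
```python
from h import *
tgt([565,228.4,46])
```

```text
t 4.65 tcp [566.7 230.2 203.2] [-3.1354  0.0062  1.3096] grasp [565.5 229.6  48.2] F [ 0.17 -0.36 -0.64] op 0.455
shift [-1.2 -0.2  2.2]
```

Call:
step_arm:
  commands:
    - [[0, 0, -40], 0, 0]
    - [[0, 0, -50], 0, 0]
    - [[0, 0, -50], 0, 0]
    - [[-41, 14.5, 0], 0, 0]
    - [[-41, 14.5, 0], 0, 0]
    - [[-41, 14.5, 0], 0, 0]
    - [[-41, 14.5, 0], 0, 0]
    - [[-41, 14.5, 0], 0, 0]
    - [[-41, 14.5, 0], 0, 0]
    - [[-41, 14.5, 0], 0, 0]
    - [[-41, 14.5, 0], -0.13, 0]
    - [[0, 0, 0], -0.13, 0]
    - [[0, 0, 0], 0, 0]
    - [[0, 0, 0], 0, 0]

```text
clock: 6.4
eef_pos: [597.3, -127.8, 349.9]
tcp_rot: [-3.14, 0.006, 1.574]
contact_force: [0.4, 0.3, -0.4]
opening: 0.458
```

Run:
```python
from h import *
import json
tgt([593,-119,48])
m=camera_model('wrist');im=grab_frame('wrist');cv2.imwrite('pics/w2r.png',im);cv2.imwrite('pics/w2.png',br(im))
json.dump({k:np.array(v).tolist() for k,v in m.items()},open('w2.json','w'))
print(proj('wrist',[593,-119,45],m))
t=grab_frame('top');cv2.imwrite('pics/top2.png',t)
```

```text
t 6.4 tcp [ 597.3 -127.8  349.9] [-3.1398  0.0059  1.5737] grasp [ 597.  -128.8  194.9] F [ 0.39  0.3  -0.36] op 0.458
shift [ 10.6  -3.8 146.8]
(np.float64(273.281090017617), np.float64(184.571168150828))
```

View pics/w2.png

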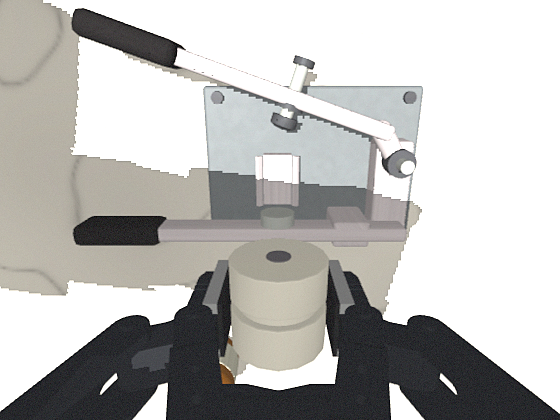

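The wrist view shows the drum held at (278,300), the cradle rails at (277,180) with columns 257 to 299, and the fixed arm along row 231. The hinge bolt is at about (403,163) and the movable sleeve at (125,37).

Run:
```python
from h import *
import json
m=json.load(open('w2.json'));im=cv2.imread('pics/w2r.png')
for n,u,v,z in(('plTL',205,87,12),('plTR',422,87,12),('armL',160,219,65),('armR',405,221,65),('cradTL',257,154,35),('cradTR',299,154,35),('cradBL',257,205,35),('cradBR',299,205,35),('hinge',407,166,70),('sleeve far',75,13,65),('sleeve in',183,47,65)):print(n,ray('w',u,v,z,m).round(1))
o=cv2.resize(br(im[130:250,190:430],1.2),None,fx=3.3,fy=3.3,interpolation=2);cv2.imwrite('pics/w2c.png',o)
```

```text
plTL [535.9 -44.3  12. ]
plTR [715.7 -43.7  12. ]
armL [ 505.8 -141.7   65. ]
armR [ 695.  -142.4   65. ]
cradTL [579.6 -96.   35. ]
cradTR [613.8 -95.9  35. ]
cradBL [ 579.  -139.5   35. ]
cradBR [ 614.7 -139.4   35. ]
hinge [689.6 -98.5  70. ]
sleeve far [ 4.652e+02 -2.000e-01  6.500e+01]
sleeve in [533.4 -20.1  65. ]
```

View pics/w2c.png

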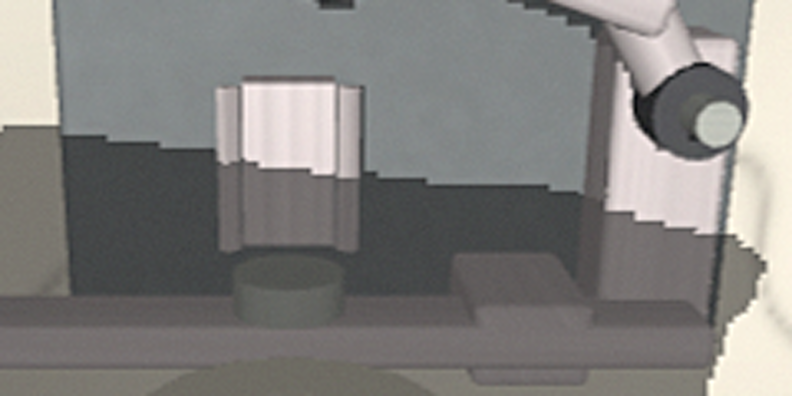

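Call:
step_arm:
  commands:
    - [[14.4, -0.2, 0], 0, 0]
    - [[0, 0, 35], 0, 0]
    - [[0, 0, 35], 0, 0]
    - [[0, 0, 30], 0, 0]
    - [[0, 0, 20], 0, 0]
    - [[0, 0, 0], 0, 0]

```text
clock: 7.25
eef_pos: [597.7, -106.3, 227.9]
tcp_rot: [3.141, 0.005, 1.575]
contact_force: [0.1, -0.6, -0.2]
opening: 0.455
```

Run:
```python
from h import *
tgt([596.5,-115.3,48.5])
im=grab_frame('wrist');cv2.imwrite('pics/w3.png',br(im))
```

```text
t 7.25 tcp [ 597.7 -106.3  227.9] [3.1407 0.0051 1.5747] grasp [ 597.8 -107.1   72.9] F [ 0.08 -0.56 -0.22] op 0.455
shift [-8.1 -1.4 24.5]
```

View pics/w3.png

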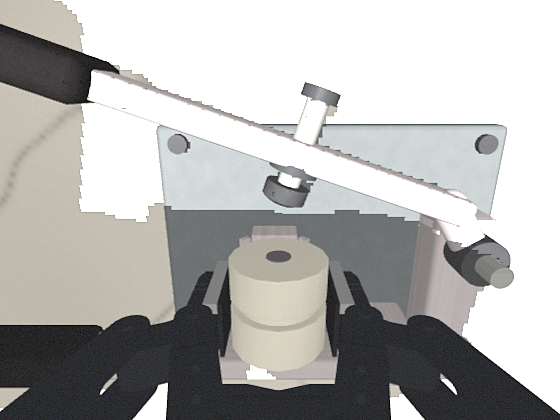

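The drum hangs over the cradle at (278,300), about 8 mm too far towards the movable jaw and about 1.5 mm off in x. I correct that and lower in steps.

Call:
step_arm:
  commands:
    - [[-8, -1.5, 0], 0, 0]
    - [[0, 0, 8], 0, 0]
    - [[0, 0, 0], 0, 0]

```text
clock: 7.68
eef_pos: [597.7, -114.6, 223.2]
tcp_rot: [3.135, 0.006, 1.575]
contact_force: [-0.4, 0.2, -0.5]
opening: 0.453
```

Run:
```python
from h import *
tgt([596.5,-115.3,48.5])
```

```text
t 7.67 tcp [ 597.7 -114.6  223.2] [3.1351 0.0061 1.5747] grasp [ 598.7 -115.6   68.2] F [-0.36  0.21 -0.47] op 0.453
shift [ 0.4 -2.3 19.7]
```

Call:
step_arm:
  commands:
    - [[0.3, -2, 7], 0, 0]
    - [[0, 0, 7], 0, 0]
    - [[0, 0, 0], 0, 0]
    - [[0, 0, 0], 0, 0]

```text
clock: 8.18
eef_pos: [595.6, -114.5, 208.4]
tcp_rot: [3.135, 0.006, 1.574]
contact_force: [-0.2, 0.3, -0.8]
opening: 0.455
```

Run:
```python
from h import *
tgt([596.5,-115.3,48.5])
```

```text
t 8.18 tcp [ 595.6 -114.5  208.4] [3.135  0.0061 1.5743] grasp [ 596.6 -115.5   53.4] F [-0.23  0.31 -0.83] op 0.455
shift [ 0.2 -0.2  4.9]
```

Call:
step_arm:
  commands:
    - [[0, 0, 2.5], 0, 0]
    - [[0, 0, 0], 0, 0]
    - [[0, 0, 1.5], 0, 0]
    - [[0, 0, 0], 0, 0]

```text
clock: 8.68
eef_pos: [595.8, -114.6, 204.4]
tcp_rot: [3.134, 0.006, 1.574]
contact_force: [-0.4, -0.1, -0.8]
opening: 0.454
```

Run:
```python
from h import *
tgt([596.5,-115.3,48.5])
```

```text
t 8.68 tcp [ 595.8 -114.6  204.4] [3.1344 0.0062 1.5743] grasp [ 596.9 -115.5   49.4] F [-0.4  -0.11 -0.76] op 0.454
shift [ 0.2 -0.5  0.9]
```

Call:
step_arm:
  commands:
    - [[0, -0.4, 1], 0, 0]
    - [[0, 0, 0], 0, 0]
    - [[0, 0, 0], 0, 0.75]
    - [[0, 0, 0], 0, 0.75]
    - [[0, 0, 0], 0, 0.75]
    - [[0, 0, 0], 0, 0.75]
    - [[0, 0, 0], 0, 0.75]

```text
clock: 9.55
eef_pos: [595.6, -114.6, 203.7]
tcp_rot: [3.134, 0.006, 1.574]
contact_force: [0.2, 0.5, -0.4]
opening: 0.751
```

Run:
```python
from h import *
tgt([596.5,-115.3,48.5])
```

```text
t 9.55 tcp [ 595.6 -114.6  203.7] [3.1337 0.0064 1.5744] grasp [ 596.9 -115.6   48.7] F [ 0.22  0.45 -0.42] op 0.751
shift [ 0.3 -0.4  0.2]
```

Call:
step_arm:
  commands:
    - [[0, 0, -30], 0, 0.75]
    - [[0, 0, -40], 0, 0.75]
    - [[0, 0, -50], 0, 0]
    - [[0, 0, -50], 0, 0]
    - [[0, 0, 0], 0, 0]

```text
clock: 10.18
eef_pos: [594.2, -113.5, 378.1]
tcp_rot: [3.135, 0.006, 1.574]
contact_force: [-0.1, -0.8, -1.2]
opening: 0.112
```

Run:
```python
from h import *
import json
tgt([596.5,-115.3,48.5])
m=camera_model('wrist');im=grab_frame('wrist');cv2.imwrite('pics/w4r.png',im)
json.dump({k:np.array(v).tolist() for k,v in m.items()},open('w4.json','w'))
cv2.imwrite('pics/w4.png',br(im,1.4)); print(proj('w',[596.5,-116.3,65],m),proj('w',[596.5,-97.3,65],m),proj('w',[596.5,-135.3,65],m))
```

```text
t 10.18 tcp [ 594.2 -113.5  378.1] [3.1354 0.006  1.5744] grasp [ 595.2 -114.4  223.1] F [-0.09 -0.85 -1.17] op 0.112
shift [1.000e-01 3.000e-01 1.746e+02]
(np.float64(278.37338817395624), np.float64(195.69995766488404)) (np.float64(278.4800659743655), np.float64(173.48163262411404)) (np.float64(278.27093268273836), np.float64(217.03888101497236))
```

View pics/w4.png

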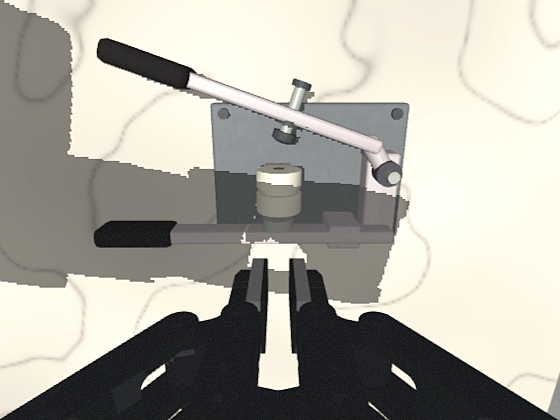

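The drum lies in the cradle at (279,195), where it was predicted (278.4,195.7), straight and with its gap still open. Next I measure the sleeve's outer flank.

Run:
```python
from h import *
import json
m=json.load(open('w4.json'));g=cv2.imread('pics/w4r.png').max(2)
P=[]
for u in range(112,186,6):
    v=next(v for v in range(25,100) if g[v,u]<60); P.append(ray('w',u,v-.5,65,m)[:2])
P=np.array(P);d=np.polyfit(P[:,0],P[:,1],1);print(d,P[[0,-1]].round(1))
a,b=ray('w',101,45,65,m),ray('w',193,74,65,m);print(a,b)
H=np.array([691.5,-98.3])
e=np.array([-1,-d[0]])/np.hypot(1,d[0]);n=np.array([e[1],-e[0]]);p0=np.array([500,np.polyval(d,500)])
off=(p0-H)@n;L=np.sqrt(217**2-off**2);p=H+off*n+L*e;print('e',e,'n',n,'off',off,'push',p)
```

```text
[ -0.34065431 163.91093808] [[474.3   2.2]
 [525.5 -15.2]]
[465.69177544  -1.54451035  65.        ] [531.76490242 -21.151617    65.        ]
e [-0.94658382  0.32245786] n [0.32245786 0.94658382] off 25.22502378870256 push [495.61785616  -4.92341983]
```

Call:
step_arm:
  commands:
    - [[36.7, -21, 0], 0, 0]
    - [[36.7, -21, 0], 0, 0]
    - [[36.7, -21, 0], 0, 0]
    - [[36.7, -21, 0], 0, 0]
    - [[0, 0, 0], 0.12, 0]
    - [[0, 0, 35], 0, 0]
    - [[0, 0, 35], 0, 0]
    - [[0, 0, 35], 0, 0]
    - [[0, 0, 35], 0, 0]
    - [[0, 0, 0], 0, 0]
    - [[0, 0, 0], 0, 0]

```text
clock: 11.6
eef_pos: [498.8, 36.7, 218.6]
tcp_rot: [-3.125, 0.008, 1.451]
contact_force: [-0.2, -0.7, 1.5]
opening: -0.001
```

Run:
```python
from h import *
tgt([510,33,53])
```

```text
t 11.6 tcp [498.8  36.7 218.6] [-3.125   0.008   1.4505] grasp [496.1  35.8  63.7] F [-0.23 -0.72  1.47] op -0.001
shift [-1.1 14.3 10.4]
```

Call:
step_arm:
  commands:
    - [[-2, 12, 8], 0, 0]
    - [[0, 0, 2], 0, 0]
    - [[0, 0, 0], 0, 0]
    - [[0, 0, 0], 0, 0]

```text
clock: 12.1
eef_pos: [512.7, 33.0, 210.7]
tcp_rot: [-3.13, 0.007, 1.45]
contact_force: [0.0, -0.2, 0.2]
opening: 0.001
```

Run:
```python
from h import *
tgt([503,16,53])
im=grab_frame('wrist');cv2.imwrite('pics/w5.png',br(im,1.6))
```

```text
t 12.1 tcp [512.7  33.  210.7] [-3.1301  0.007   1.4503] grasp [510.8  32.1  55.7] F [ 0.04 -0.17  0.17] op 0.001
shift [-16.9  -5.7   2.9]
```

View pics/w5.png

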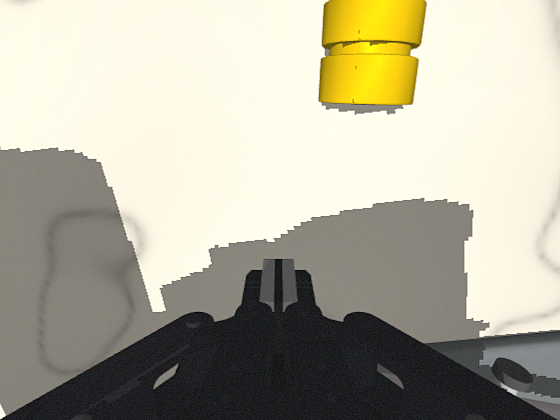

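Call:
step_arm:
  commands:
    - [[-10, -2, 1], 0, 0]
    - [[-9, -2, 1], 0, 0]
    - [[0, 0, 0], 0, 0]
    - [[0, 0, 0], 0, 0]

```text
clock: 12.65
eef_pos: [505.4, 13.0, 209.0]
tcp_rot: [-3.13, 0.007, 1.45]
contact_force: [-0.9, -0.5, -0.6]
opening: 0.001
```

Call:
step_arm:
  commands:
    - [[-3, -0.6, 0], 0, 0]
    - [[-3, -0.6, 0], 0, 0]
    - [[0, 0, 0], 0, 0]

```text
clock: 13.02
eef_pos: [503.5, 6.9, 209.0]
tcp_rot: [-3.13, 0.007, 1.45]
contact_force: [-0.3, -0.3, 0.1]
opening: -0.003
```

Call:
step_arm:
  commands:
    - [[-2.5, -0.5, 0], 0, 0]
    - [[-2.5, -0.5, 0], 0, 0]
    - [[0, 0, 0], 0, 0]

```text
clock: 13.4
eef_pos: [501.8, 1.9, 209.0]
tcp_rot: [-3.13, 0.007, 1.45]
contact_force: [0.0, -0.0, 0.1]
opening: 0.006
```

Run:
```python
from h import *
tgt([503,16,53])
```

```text
t 13.4 tcp [501.8   1.9 209. ] [-3.1299  0.0069  1.4502] grasp [499.9   1.1  54.1] F [ 0.04 -0.03  0.08] op 0.006
shift [15.2  1.3  0.9]
```

Call:
step_arm:
  commands:
    - [[-2.5, -0.5, 0], 0, 0]
    - [[-2.5, -0.5, 0], 0, 0]
    - [[0, 0, 0], 0, 0]

```text
clock: 13.78
eef_pos: [500.1, -3.2, 209.1]
tcp_rot: [-3.13, 0.007, 1.45]
contact_force: [0.1, 1.2, 0.5]
opening: 0.001
```

Call:
step_arm:
  commands:
    - [[-2.5, -0.4, 0], 0, 0]
    - [[-2.5, -0.4, 0], 0, 0]
    - [[0, 0, 0], 0, 0]

```text
clock: 14.15
eef_pos: [498.5, -8.4, 209.1]
tcp_rot: [-3.13, 0.007, 1.45]
contact_force: [0.2, 1.0, 0.0]
opening: -0.003
```

Call:
step_arm:
  commands:
    - [[-2.5, -0.3, 0], 0, 0]
    - [[-2.5, -0.3, 0], 0, 0]
    - [[0, 0, 0], 0, 0]

```text
clock: 14.52
eef_pos: [497.2, -13.6, 209.2]
tcp_rot: [-3.13, 0.007, 1.45]
contact_force: [-0.4, 0.5, 0.6]
opening: -0.004
```

Call:
step_arm:
  commands:
    - [[-2.5, -0.2, 0], 0, 0]
    - [[-2.5, -0.2, 0], 0, 0]
    - [[0, 0, 0], 0, 0]

```text
clock: 14.9
eef_pos: [496.1, -18.9, 209.2]
tcp_rot: [-3.129, 0.007, 1.45]
contact_force: [0.4, 1.3, -0.3]
opening: -0.002
```

Call:
step_arm:
  commands:
    - [[-2.5, -0.1, 0], 0, 0]
    - [[-2.5, -0.1, 0], 0, 0]
    - [[0, 0, 0], 0, 0]

```text
clock: 15.28
eef_pos: [495.2, -24.2, 209.2]
tcp_rot: [-3.129, 0.007, 1.45]
contact_force: [-0.6, 0.8, -0.1]
opening: -0.001
```

Call:
step_arm:
  commands:
    - [[-2.5, 0, 0], 0, 0]
    - [[-2.5, 0, 0], 0, 0]
    - [[0, 0, 0], 0, 0]

```text
clock: 15.65
eef_pos: [494.6, -29.5, 209.3]
tcp_rot: [-3.129, 0.007, 1.45]
contact_force: [0.3, 2.5, -0.1]
opening: -0.0
```

Call:
step_arm:
  commands:
    - [[-2, 0, 0], 0, 0]
    - [[0, 0, 0], 0, 0]

```text
clock: 15.9
eef_pos: [494.3, -31.6, 209.2]
tcp_rot: [-3.129, 0.007, 1.45]
contact_force: [0.0, 2.1, 0.6]
opening: 0.001
```

Call:
step_arm:
  commands:
    - [[-2, 0, 0], 0, 0]
    - [[0, 0, 0], 0, 0]

```text
clock: 16.15
eef_pos: [494.0, -33.7, 209.2]
tcp_rot: [-3.129, 0.007, 1.45]
contact_force: [0.7, 1.1, 0.9]
opening: 0.001
```

Force is still near zero, so I continue in 4 mm steps.

Call:
step_arm:
  commands:
    - [[-2, 0.1, 0], 0, 0]
    - [[-2, 0.1, 0], 0, 0]
    - [[0, 0, 0], 0, 0]

```text
clock: 16.52
eef_pos: [493.7, -37.9, 209.3]
tcp_rot: [-3.129, 0.007, 1.45]
contact_force: [-0.6, 0.8, 0.0]
opening: -0.002
```

Call:
step_arm:
  commands:
    - [[-2.5, 0.2, 0], 0, 0]
    - [[-2.5, 0.2, 0], 0, 0]
    - [[0, 0, 0], 0, 0]

```text
clock: 16.9
eef_pos: [493.4, -43.3, 209.3]
tcp_rot: [-3.129, 0.007, 1.45]
contact_force: [-0.9, 1.9, 0.1]
opening: -0.003
```

Call:
step_arm:
  commands:
    - [[-2, 0.3, 0], 0, 0]
    - [[-2, 0.3, 0], 0, 0]
    - [[0, 0, 0], 0, 0]

```text
clock: 17.27
eef_pos: [493.4, -47.6, 209.2]
tcp_rot: [-3.129, 0.007, 1.45]
contact_force: [-0.6, 0.8, 0.7]
opening: -0.002
```

Call:
step_arm:
  commands:
    - [[-2.5, 0.4, 0], 0, 0]
    - [[-2.5, 0.4, 0], 0, 0]
    - [[0, 0, 0], 0, 0]

```text
clock: 17.65
eef_pos: [493.6, -53.0, 209.2]
tcp_rot: [-3.128, 0.007, 1.45]
contact_force: [0.1, 1.3, 0.1]
opening: 0.001
```

Call:
step_arm:
  commands:
    - [[-2, 0.3, 0], 0, 0]
    - [[-2, 0.3, 0], 0, 0]
    - [[0, 0, 0], 0, 0]

```text
clock: 18.02
eef_pos: [493.6, -57.3, 209.2]
tcp_rot: [-3.128, 0.007, 1.45]
contact_force: [-1.1, 1.3, -0.5]
opening: 0.002
```

Call:
step_arm:
  commands:
    - [[-2, 0.3, 0], 0, 0]
    - [[-2, 0.3, 0], 0, 0]
    - [[0, 0, 0], 0, 0]

```text
clock: 18.4
eef_pos: [493.3, -61.1, 209.2]
tcp_rot: [-3.127, 0.006, 1.45]
contact_force: [-1.1, 4.3, 0.7]
opening: 0.001
```

Resistance has started (4.3 N), so steps are 1.5 mm from here.

Call:
step_arm:
  commands:
    - [[-1.5, 0.2, 0], 0, 0]
    - [[0, 0, 0], 0, 0]

```text
clock: 18.65
eef_pos: [493.3, -62.1, 209.2]
tcp_rot: [-3.126, 0.004, 1.449]
contact_force: [-0.8, 5.9, 1.0]
opening: -0.002
```

Call:
step_arm:
  commands:
    - [[-1.5, 0.2, 0], 0, 0]
    - [[0, 0, 0], 0, 0]

```text
clock: 18.9
eef_pos: [493.2, -62.9, 209.2]
tcp_rot: [-3.126, 0.003, 1.448]
contact_force: [-0.5, 6.4, 0.6]
opening: 0.002
```

Call:
step_arm:
  commands:
    - [[-1.5, 0.2, 0], 0, 0]
    - [[-1, 0.1, 0], 0, 0]

```text
clock: 19.15
eef_pos: [493.1, -64.5, 209.2]
tcp_rot: [-3.125, 0.001, 1.447]
contact_force: [-1.6, 8.9, 0.5]
opening: -0.002
```

Call:
step_arm:
  commands:
    - [[-1.5, 0.2, 0], 0, 0]

```text
clock: 19.27
eef_pos: [493.1, -65.5, 209.2]
tcp_rot: [-3.125, -0.0, 1.447]
contact_force: [-0.8, 9.7, 1.5]
opening: -0.0
```

Call:
step_arm:
  commands:
    - [[-1.2, 0.2, 0], 0, 0]

```text
clock: 19.4
eef_pos: [493.1, -66.1, 209.2]
tcp_rot: [-3.125, -0.002, 1.446]
contact_force: [-1.4, 9.4, 3.0]
opening: 0.001
```

Call:
step_arm:
  commands:
    - [[-1.2, 0.2, 0], 0, 0]

```text
clock: 19.52
eef_pos: [493.1, -66.7, 209.3]
tcp_rot: [-3.124, -0.003, 1.446]
contact_force: [-0.6, 10.5, 1.3]
opening: 0.001
```

Call:
step_arm:
  commands:
    - [[-1.2, 0.2, 0], 0, 0]

```text
clock: 19.65
eef_pos: [493.1, -67.2, 209.3]
tcp_rot: [-3.124, -0.004, 1.445]
contact_force: [0.1, 11.1, 1.4]
opening: 0.002
```

Call:
step_arm:
  commands:
    - [[-1.2, 0.2, 0], 0, 0]

```text
clock: 19.77
eef_pos: [493.1, -67.6, 209.3]
tcp_rot: [-3.123, -0.006, 1.444]
contact_force: [0.0, 11.6, 2.0]
opening: -0.001
```

Call:
step_arm:
  commands:
    - [[-1.2, 0.2, 0], 0, 0]

```text
clock: 19.9
eef_pos: [493.1, -68.1, 209.3]
tcp_rot: [-3.123, -0.007, 1.444]
contact_force: [0.2, 11.8, 1.5]
opening: 0.001
```

Call:
step_arm:
  commands:
    - [[-1.2, 0.2, 0], 0, 0]

```text
clock: 20.02
eef_pos: [493.1, -68.5, 209.3]
tcp_rot: [-3.123, -0.009, 1.443]
contact_force: [-0.9, 12.4, 0.9]
opening: 0.0
```

Call:
step_arm:
  commands:
    - [[-1.2, 0.2, 0], 0, 0]

```text
clock: 20.15
eef_pos: [493.2, -68.9, 209.3]
tcp_rot: [-3.122, -0.01, 1.442]
contact_force: [-0.1, 12.7, 1.2]
opening: -0.002
```

Call:
step_arm:
  commands:
    - [[-1.2, 0.2, 0], 0, 0]

```text
clock: 20.27
eef_pos: [493.2, -69.3, 209.4]
tcp_rot: [-3.122, -0.012, 1.442]
contact_force: [0.3, 12.4, 1.9]
opening: -0.002
```

Call:
step_arm:
  commands:
    - [[-1.2, 0.2, 0], 0, 0]

```text
clock: 20.4
eef_pos: [493.2, -69.7, 209.4]
tcp_rot: [-3.121, -0.014, 1.441]
contact_force: [0.1, 13.3, 0.8]
opening: 0.001
```

Call:
step_arm:
  commands:
    - [[-1.2, 0.2, 0], 0, 0]
    - [[-1.2, 0.2, 0], 0, 0]

```text
clock: 20.65
eef_pos: [493.3, -70.4, 209.4]
tcp_rot: [-3.12, -0.017, 1.44]
contact_force: [-0.9, 13.8, 1.6]
opening: -0.003
```

Call:
step_arm:
  commands:
    - [[-1.2, 0.2, 0], 0, 0]
    - [[-1.2, 0.2, 0], 0, 0]

```text
clock: 20.9
eef_pos: [493.3, -71.0, 209.4]
tcp_rot: [-3.12, -0.02, 1.438]
contact_force: [-0.8, 13.6, 1.5]
opening: 0.004
```

Call:
step_arm:
  commands:
    - [[-1.4, 0.2, 0], 0, 0]
    - [[-1.4, 0.2, 0], 0, 0]

```text
clock: 21.15
eef_pos: [493.3, -71.9, 209.5]
tcp_rot: [-3.119, -0.024, 1.437]
contact_force: [0.3, 13.6, 1.2]
opening: -0.003
```

Call:
step_arm:
  commands:
    - [[-1.5, 0.2, 0], 0, 0]
    - [[-1.5, 0.2, 0], 0, 0]

```text
clock: 21.4
eef_pos: [493.3, -74.0, 209.4]
tcp_rot: [-3.118, -0.026, 1.437]
contact_force: [-1.1, 3.8, 0.7]
opening: 0.004
```

The force fell from 13.6 N to 3.8 N, so the cover has snapped. I stop, hold briefly, then back off slowly.

Call:
step_arm:
  commands:
    - [[0, 0, 0], 0, 0]
    - [[6, 0, 0], 0, 0]
    - [[8, 0, 0], 0, 0]
    - [[9, 0, 0], 0, 0]
    - [[9, 0, 0], 0, 0]
    - [[9, 0, 0], 0, 0]
    - [[9, 0, 0], 0, 0]
    - [[9, 0.5, 0], 0, 0]
    - [[9, 0.5, 0], 0, 0]
    - [[9, 0.5, 0], 0, 0]
    - [[9, 0.5, 0], 0, 0]
    - [[9, 0.5, 0], 0, 0]
    - [[9, 0.5, 0], 0, 0]
    - [[9, 0.5, 0], 0, 0]
    - [[0, 0, 0], 0, 0]

```text
clock: 23.28
eef_pos: [514.3, 45.2, 212.8]
tcp_rot: [-3.121, -0.025, 1.438]
contact_force: [-0.1, 0.3, -0.7]
opening: -0.004
```

Run:
```python
from h import *
tgt([510,33,53])
```

```text
t 23.27 tcp [514.3  45.2 212.8] [-3.1213 -0.0248  1.4377] grasp [511.7  49.4  57.9] F [-0.1   0.32 -0.75] op -0.004
shift [-16.6   0.6   4.4]
```

Call:
step_arm:
  commands:
    - [[5, 0, -45], 0, 0]
    - [[0, 0, -55], 0, 0]
    - [[0, 0, -60], 0, 0]
    - [[-36, 25, 0], 0, 0]
    - [[-36, 25, 0], 0, 0]
    - [[-36, 25, 0], 0, 0]
    - [[-36, 25, 0], -0.12, 0]
    - [[0, 0, 0], 0, 0]
    - [[0, 0, 0], 0, 0]

```text
clock: 24.4
eef_pos: [598.9, -115.5, 372.6]
tcp_rot: [-3.124, -0.026, 1.561]
contact_force: [-0.2, -0.4, 0.1]
opening: -0.003
```

Run:
```python
from h import *
tgt([596.5,-115.3,48.5])
m=camera_model('wrist');im=grab_frame('wrist');t=grab_frame('top');cv2.imwrite('pics/w6r.png',im);cv2.imwrite('pics/top6.png',t)
u,v=map(int,proj('w',[596.5,-116.3,65],m));u0=max(0,u-40);v0=max(0,v-40)
o=np.zeros((600,800,3),np.uint8);o[:420,:560]=br(im,1.4);c=cv2.resize(im[v0:v0+80,u0:u0+80],(240,240),interpolation=2);o[:240,560:]=c
t1=cv2.imread('pics/top1.png');o[420:,:400]=cv2.resize(br(t[170:260,180:380]),(400,180));o[420:,400:]=cv2.resize(br(t[170:260,80:280]),(400,180))
cv2.imwrite('pics/f6.png',o);print(u,v,proj('w',[596.5,-97.3,65],m),proj('w',[596.5,-135.3,65],m))
d=cv2.absdiff(t,t1).max(2)
for n,(x,y) in dict(bottle=(249,140),jar=(424,251),beaker=(122,185)).items():print(n,(d[y-18:y+18,x-20:x+20]>30).sum())
# sleeve dark centroid top
mk=t.max(2)<45;c=np.argwhere(mk[245:300,285:315]).mean(0)[::-1]+[285,245];print(c)
```

```text
t 24.4 tcp [ 598.9 -115.5  372.6] [-3.1243 -0.0258  1.5606] grasp [ 596.3 -111.5  217.7] F [-0.23 -0.35  0.06] op -0.003
shift [ -8.2   3.2 169. ]
281 206 (np.float64(281.36692642197386), np.float64(184.19690465091858)) (np.float64(281.65490429917645), np.float64(228.1779267570329))
bottle 0
jar 475
beaker 0
[297.75588235 275.84411765]
```

View pics/f6.png

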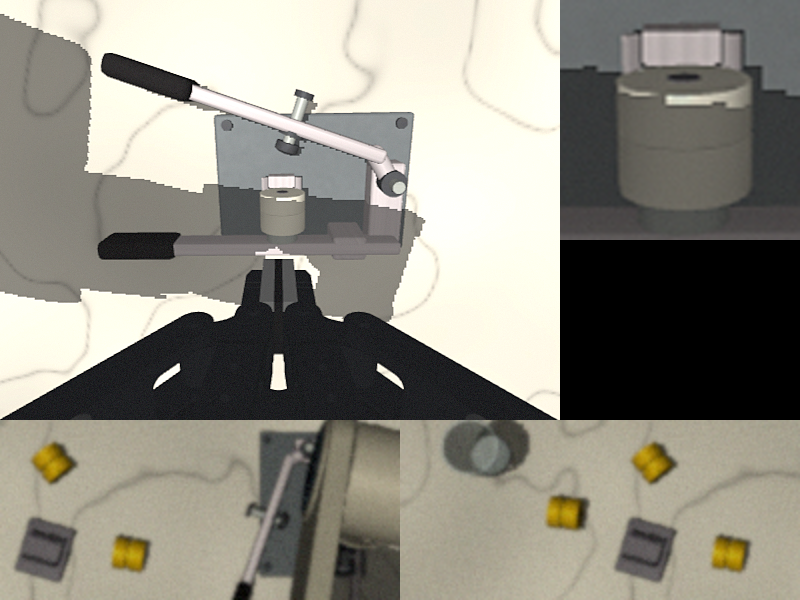

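The last view shows the closed cassette in the cradle at about (282,212). Its gap is now a thin line and it sits against the fixed jaw. The handle is back open, and the bottle and beaker are unchanged. The jar is hidden by the arm in the top view, but nothing went near it.

```bash
python3 -c "
from rig import *
print(sign_off())"
```

```text
the job is handed in; nothing more can be done
None
```

The cassette is closed and lying in the cradle, the handle is back open, and the job was handed in at about 24.5 s; the rig gave no verdict.

- **Placing:** I lifted the white cassette off its stand and laid it in the cradle. The wrist picture showed it within about a pixel of the expected spot, straight and with its gap still open.
- **Closing:** I pushed the sleeve with the shut fingers in small steps. The highest force I read was 13.8 N. It then fell to 3.8 N as the cover snapped, and I stopped there and backed off.
- **Last checks:** The gap has shrunk to a thin line, and the cassette sits square in the cradle, slid against the fixed jaw. I judge its centre to be about 5 to 9 mm from the seat, inside the 14 mm allowed. The handle looks as it did at the start, and the arm hangs clear of everything.
- **Bystanders:** The bottle and beaker areas of the top picture are unchanged. The jar could not be confirmed because the arm hid it in that picture, but no move went near it.

Two checks did not go as expected:
- **Sleeve contact:** I could not pin down where the fingers met the sleeve, because the return spring's roughly 1 N was barely above the force noise.
- **Tool tilt:** The tool tilted about 0.03 rad while pushing. It did no visible harm.

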